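Run the last rollers out of the gravity magazine

ROBOT

A 6-joint arm with a two-finger parallel gripper is mounted at the origin on the work surface. World frame = base frame: x ahead of the robot, y to its left, z up, the work surface at z = 0. Lengths are in m, angles in rad, forces in N, time in s.
With the tool pointing down it reaches from about 0.25 to 0.775 m from the base axis. Payload 4 kg.
Tool frame: the origin (TCP) lies on the centre line of the jaws, within the pads' length; the fingertips stand 8 mm ahead of it and the grasp point (between the pads) lies 11 mm behind it; z points along the fingers, y is the direction in which the jaws open and shut (so a half turn about z gives the same grasp; the last joint's range is limited). The gripper opens to 94 mm and grips with 3 to 60 N. Pads are 16 mm wide; open, the fingers measure 119 mm over their backs; the gripper's body (75 mm by 177 mm) begins 78 mm behind the grasp point.
Start: joints at [-1.345, 0.087, 1.371, -0, 1.684, -0.103], TCP at [0.178, -0.521, 0.214] pointing down, gripper open.
Joint ranges: [-3.1, 3.1], [-0.76, 2.03], [0.27, 2.55], [-1.08, 4.22], [0.17, 2.65], [-2.57, 2.57]. Speed limits (rad/s): [2.79, 2.79, 3.14, 3.14, 3.14, 3.14].

INTERFACE

Orientations are given as [roll, pitch, yaw] about the fixed x, y, z axes, in that order (R = Rz(yaw) Ry(pitch) Rx(roll)).
In Python, from bench import robot gives the robot as it stands.
- The arm moves only by the shell command python3 -m crank 'ROWS' [OPENING]. ROWS is JSON, a list of rows, each a list of 4 numbers: the shift along the tool's x, y, z scaled (see below), then the turn about the tool's z scaled (see below). A call has exactly 10 rows; each row shifts and turns the commanded pose from where the row before left it, along the tool's axes as they then stand; what a row does not reach is not made up. The controller multiplies each number of a shift by 0.2 m and each number of a turn by pi/2 rad. A row lasts 1/8 s, in which the tool goes at most 62.5 mm and 10.7 degrees, less where a joint would pass 70% of its speed; a pose out of reach is approached as far as the arm can. A call with a number of a shift or a turn outside -1 to 1 is refused whole. A call with a gripper value outside its range is refused whole. OPENING is the gripper command: -1 is fully open, 1 is shut, values between are in proportion, set as the call begins (- or left out, the last holds). The fingers move at their own pace and stop on an object; the grip force is fixed at half the most. Time passes only in rows, so rows that do not move let the fingers close, or fill a call up. It gives the time, the measured TCP pose, the force and the opening at its end, in the units of the state.
- robot.get_obs(): the state, without advancing time (a new reading comes with each control period).
- robot.snapshot(name): name is "side" or "top"; returns (picture, depth): 480x640x3 uint8, red, green, blue; 480x640 float32, m along the optical axis (not along the pixel's ray), 0 where there is no reading.
- robot.camera_params(name): a dict with "fx", "fy", "cx", "cy" (pixels), "world_from_camera" (4x4, takes a point from camera to world coordinates). Camera axes: x right, y down, z forward; pixel columns grow to the right and rows downward; lengths in m; the calibration is good to about 2 mm. A picture is of the moment at which its call begins. camera_params takes no time and is no camera call.
- robot.close_job(): hands the job in, once; it reports no verdict.
The state is a dict: "time": time; "joint_positions": joint angles; "qvel": joint speeds; "joint_torque": joint torques, N m; "tool_pos": TCP position; "ee_rot": TCP orientation; "wrist_force": force on the tool from outside, world axes, zero at the start; "wrist_torque": the same for the moment, N m; "width": finger opening in m.
Only numpy, scipy, OpenCV 4.12 (cv2) and the standard library are available. Lean on these libraries where they do the work, as an engineer would, in place of code of your own. Each camera call takes 0.05 s, during which the arm holds its last target.

TASK

Push the catch tray along its guide rails until it is fully home under the magazine's mouth, then push the gate lever past its first click to the second stop, so that the three rollers run out into the tray by themselves. Only push: do not lift the tray, do not grip or force the lever, do not touch the rollers, and leave everything else on the bench where it stands.

Things in the scene. Friction and masses are not known exactly. Their poses are not given: they have to be found in the camera images.
- magazine: Fixed black gravity magazine. Origin on the bench below the mouth's stop face, own y from the mouth back into the magazine, z up; at zero yaw the mouth faces -y, yaw up to 0.35 either way. Open-topped outfeed lane, 68 mm wide, cheeks 66 mm high (lugs 116), y -14 to 170 mm, falling 8 degrees to the mouth; then a zig-zag tower 408 mm high to y 450 mm, its base plate 160 mm wide, 14 high.
- mouth_stop (a point): Middle of the stop face under the mouth, 11 mm up; the tray's nose meets it when home. The lane's lip reaches 14 mm beyond it over the tray's nose, its underside 26 mm up. Two aluminium guide rails, 12 mm high, 8 wide, run on the bench from here to y = -210 mm of the magazine, centred at its x = -54 and +54 mm, 100 mm clear between them.
- tray: Loose steel catch tray, 94 mm wide (own x), 180 long (own y), walls 3 thick; sides and rear 40 mm high, nose (own +y, towards the magazine) 20 high to pass under the lip. 0.4 to 0.9 kg. Origin: middle of the underside. Starts between the rails (3 mm play each side), nose 50 to 95 mm short of the stop; slides with 2 to 7 N.
- tray_nose (a point): Middle of the tray's nose face (the low wall), 10 mm above its underside, 90 mm from the origin along own +y.
- tray_rear (a point): Middle of the outer face of the tray's rear wall, 20 mm above its underside, 90 mm from the origin along own -y. Push here towards the magazine.
- gate_lever (a joint): Lever angle, rad. 0 closed, leaning 0.6 rad to the magazine's -y; 0.6 first click, upright, gate 17 mm open: the rollers stay blocked; 1.2 second stop, leaning 0.6 rad to +y, gate 44 mm open. A spring detent holds it at each: pushed level 75 mm above the pivot it takes 6 to 10 N to leave 0 or 0.6. Between two it snaps to the nearer; past 1.0 it goes home to 1.2 by itself.
- lever_pivot (a point): Centre of the lever's pivot, 101 mm above the bench, in the lever's plane, 50 mm to the magazine's -x (robot) side of the lane's middle and 30 mm along its y. The lever swings in the upright plane through this point parallel to the magazine's y; an index sector with two rubber-sleeved stop pins reaches 56 mm from the pivot.
- lever_knob (a point): Centre of the black ball knob, 28 mm across, at the end of the lever, 120 mm from the pivot; the stem below it is a round steel bar 10 mm across. The knob is about 200 mm above the bench at both ends of its swing and 221 mm when upright.
- roller1: Loose purple coated roller with metal ends, 32 mm across and 50 mm long, 0.11 kg, axle along the magazine's x; number 1 counted from the gate. Origin at its centre. Lies in the lane behind the gate at the start.
- roller2: Loose purple coated roller with metal ends, 32 mm across and 50 mm long, 0.11 kg, axle along the magazine's x; number 2 counted from the gate. Origin at its centre. Lies in the lane behind the gate at the start.
- roller3: Loose purple coated roller with metal ends, 32 mm across and 50 mm long, 0.11 kg, axle along the magazine's x; number 3 counted from the gate. Origin at its centre. Lies in the lane behind the gate at the start.
- spare_roller: Bystander: a roller like the others, standing on end on the bench.
- bearing: Bystander: steel ball bearing ring, 32 mm across, 10 mm high, lying flat.
- grease_jar: Bystander: white jar with a steel lid, 56 mm across, 60 mm high.
- screwdriver: Bystander: screwdriver with black handle, 190 mm long, 26 mm thick, lying.
- spanner: Bystander: steel spanner, 170 mm long, 8 mm thick, lying.
- caliper: Bystander: digital caliper, 200 mm long, 12 mm thick, lying.
- pin_box: Bystander: grey open box of steel pins, 100 x 75 x 35 mm.
Mind the look-alikes: they are no part of the job. Leave any red look-alike of the roller3 alone.

How it is judged:
On the way, in this order (a step that is already met when the one before it is completed fails the run):
1. the tray is home against the mouth's stop while the gate is still closed (y of tray_nose in the frame of magazine above -0.007 m and value of joint gate_lever below 0.2 rad), for 0.2 s.
2. the gate lever is at its second stop (value of joint gate_lever above 1.1 rad), for 0.2 s.
At the end, for the whole second after the job is handed in: The lever rests at its second stop (above 1.1 of 1.2 rad), the tray's nose is within 20 mm of the stop under the mouth (7 mm before the gate is opened), all three rollers lie inside the tray and everything is at rest (value of joint gate_lever above 1.1 rad and y of tray_nose in the frame of magazine above -0.02 m and linear speed of tray below 0.02 m/s and x of roller1 in the frame of tray between -0.047 and 0.047 m and y of roller1 in the frame of tray between -0.09 and 0.082 m and z of roller1 in the frame of tray between 0 and 0.045 m and linear speed of each of roller1, roller2, roller3 below 0.05 m/s and x of roller2 in the frame of tray between -0.047 and 0.047 m and y of roller2 in the frame of tray between -0.09 and 0.082 m and z of roller2 in the frame of tray between 0 and 0.045 m and x of roller3 in the frame of tray between -0.047 and 0.047 m and y of roller3 in the frame of tray between -0.09 and 0.082 m and z of roller3 in the frame of tray between 0 and 0.045 m); the robot touches nothing.
It fails at once if the gate is opened before the tray is home (value of joint gate_lever above 0.35 rad and y of tray_nose in the frame of magazine below -0.025 m).
It fails at once if the tray is lifted or tipped (height (world z) of tray above 0.012 m or angle between tray's own z axis and vertical above 0.12 rad).
It fails at once if a roller is touched by the robot (contact force between any of the fingers, the arm and roller1 above 1 N or contact force between any of the fingers, the arm and roller2 above 1 N or contact force between any of the fingers, the arm and roller3 above 1 N).
It fails at once if the lever is gripped or forced (over 35 N) (contact force between the fingers and gate_lever above 35 N).
It fails at once if a bystander is moved by more than 25 mm (distance of any of spare_roller, bearing, grease_jar, screwdriver, spanner, caliper, pin_box from where it was at the start of the episode above 0.025 m).
It also fails if it takes over 51 s, if anything falls off the work surface, if the arm or the gripper's body presses on something with over 40 N, if the wrist force passes 120 N, or if a joint passes its speed limit or range.

## Working session

There is one attempt and no reset: what is moved stays moved. The work goes in short steps, Python scripts to look and compute and a shell command to move; the robot and the scene stay as the last step left them, time stands still between calls to the robot, and variables do not carry over. Pictures are saved under pics/ and viewed, and the job is handed in when it is done.

```bash
ls; mkdir -p pics
python3 - <<'E'
from bench import robot
import cv2,numpy as np
o=robot.get_obs();print({k:np.round(v,3).tolist() for k,v in o.items()})
for n in("side","top"):
    p,d=robot.snapshot(n);cv2.imwrite(f"pics/{n}0.png",p[:,:,::-1]);np.savez(f"{n}0.npz",p=p,d=d)
    c=robot.camera_params(n);print(n,c["fx"],c["cx"],c["cy"],np.round(c["world_from_camera"],4).tolist(),(d>0).mean())
E
```

```text
pics
{'time': 0.0, 'joint_positions': [-1.345, 0.088, 1.372, -0.0, 1.684, -0.103], 'qvel': [0.0, -0.001, 0.001, 0.001, -0.001, 0.001], 'joint_torque': [-0.002, -34.018, -30.243, 0.072, 0.033, -0.0], 'tool_pos': [0.177, -0.52, 0.212], 'ee_rot': [-3.139, -0.0, 0.329], 'wrist_force': [-0.043, -0.12, 0.08], 'wrist_torque': [0.002, -0.018, -0.032], 'width': 0.094}
side 572.5348648934992 325.3915362856785 245.50822855489133 [[-0.8616, -0.3291, 0.3865, -0.0129], [-0.5076, 0.5432, -0.6688, 0.8588], [0.0102, -0.7724, -0.635, 1.0161], [0.0, 0.0, 0.0, 1.0]] 0.99583984375
top 621.7573753770879 310.1798764933019 249.84544350882442 [[-0.005, -0.9941, 0.1085, 0.3906], [-1.0, 0.0054, 0.0035, -0.0824], [-0.004, -0.1085, -0.9941, 1.6437], [0.0, 0.0, 0.0, 1.0]] 0.9958235677083334
```

View pics/side0.png

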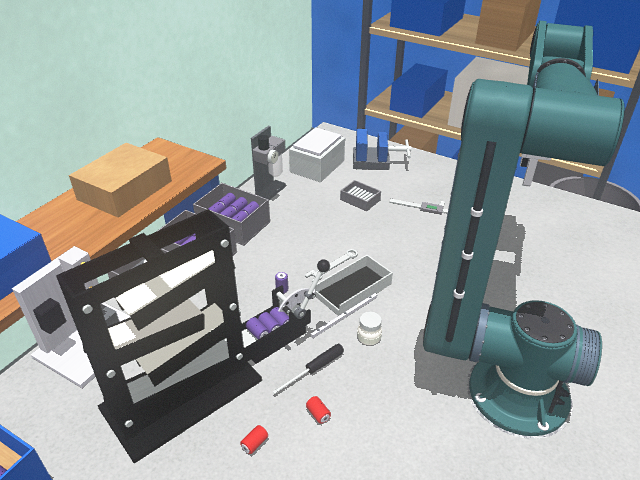

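View pics/top0.png

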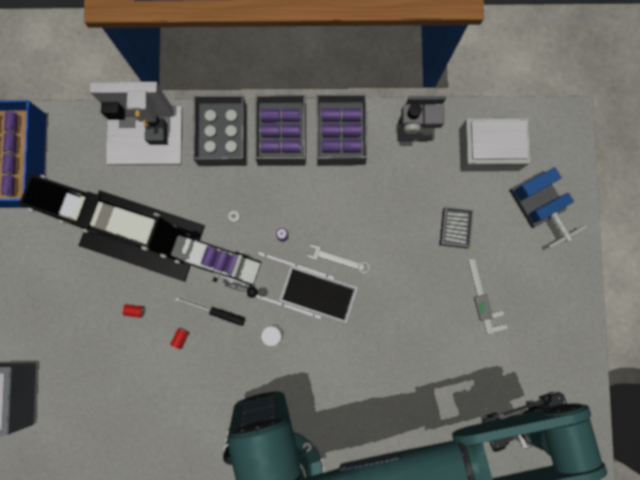

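```bash
cat > h.py <<'E'
import cv2,numpy as np
from bench import robot
def cloud(n,d):
    c=robot.camera_params(n);T=np.array(c["world_from_camera"]);v,u=np.mgrid[:480,:640]
    P=np.stack([(u-c["cx"])/c["fx"]*d,(v-c["cy"])/c["fy"]*d,d],-1)
    return P@T[:3,:3].T+T[:3,3]
def onplane(n,uv,z):
    c=robot.camera_params(n);T=np.array(c["world_from_camera"])
    r=T[:3,:3]@np.array([(uv[0]-c["cx"])/c["fx"],(uv[1]-c["cy"])/c["fy"],1]);return T[:3,3]+r*(z-T[2,3])/r[2]
E
python3 - <<'E'
from h import *
z=np.load("top0.npz");P=cloud("top",z["d"]);p=z["p"]
cv2.imwrite("pics/c1.png",cv2.resize(p[225:335,190:370,::-1],None,fx=4.4,fy=4.4,interpolation=cv2.INTER_CUBIC))
z2=np.load("side0.npz")
cv2.imwrite("pics/c2.png",cv2.resize(z2["p"][235:365,230:400,::-1],None,fx=4.5,fy=4.5,interpolation=cv2.INTER_CUBIC))
h=P[...,2]
cv2.imwrite("pics/h1.png",cv2.resize(cv2.applyColorMap(np.clip(h[225:335,190:370]*1000,0,250).astype(np.uint8),cv2.COLORMAP_JET),None,fx=4.4,fy=4.4,interpolation=cv2.INTER_NEAREST))
# tray: low dark interior
x,y=P[...,0],P[...,1]
dark=((p.max(-1)<60)&(h<0.03)).astype(np.uint8);dark[:,:272]=0;dark[:,365:]=0;dark[:250]=0;dark[335:]=0
cs,_=cv2.findContours(dark,cv2.RETR_EXTERNAL,cv2.CHAIN_APPROX_NONE);c=max(cs,key=cv2.contourArea)
q=np.array([onplane("top",a[0],0.003)[:2] for a in c],np.float32);print("floor",cv2.minAreaRect(q),len(c))
E
```

```text
floor ((0.45281457901000977, -0.09648565202951431), (0.16642922163009644, 0.08000966906547546), 71.34888458251953) 173
```

View pics/c1.png

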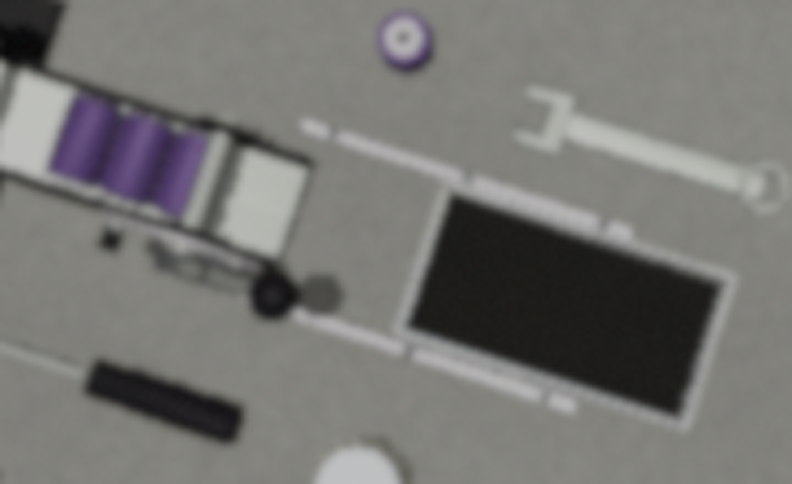

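View pics/c2.png

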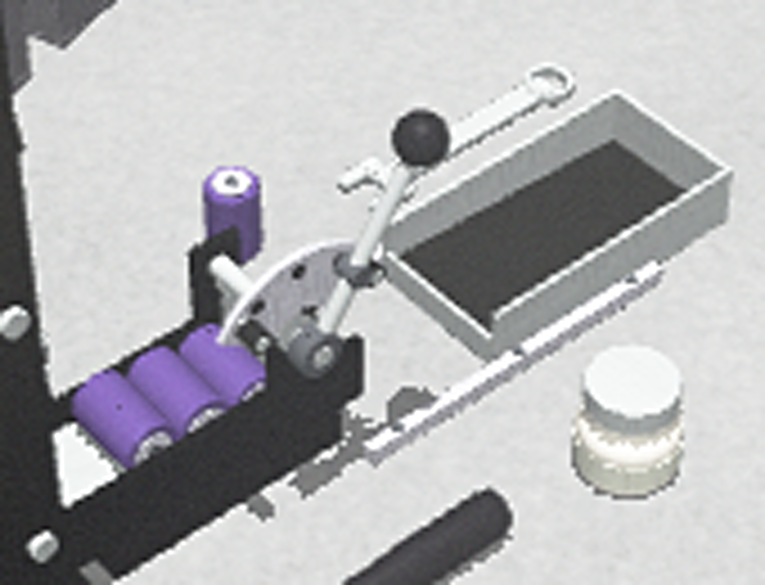

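View pics/h1.png

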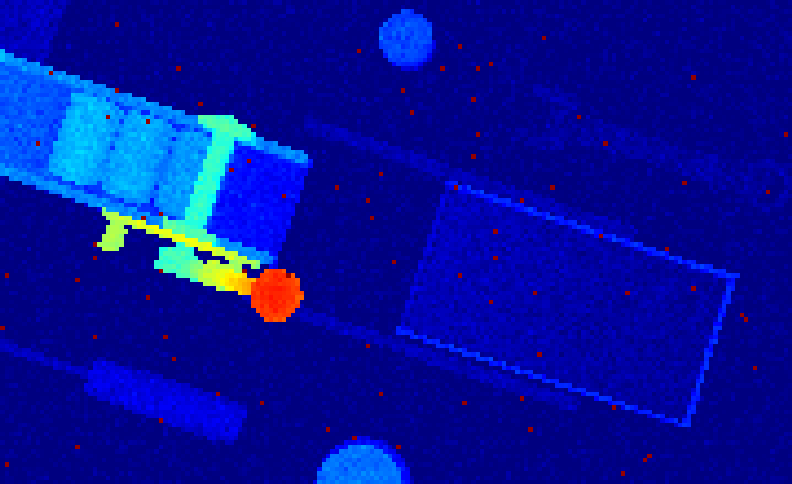

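Run:
```python
from h import *
z=np.load("top0.npz");P=cloud("top",z["d"]);h=P[...,2]
W=lambda a,zz:onplane("top",(190+(a[0]+.5)/4.4-.5,225+(a[1]+.5)/4.4-.5),zz)
for nm,a,zz in[("railfar-",(578,405),.012),("railfar+",(632,232),.012),("railnear+",(302,124),.012),("noseR",(400,330),.02),("noseL",(450,188),.02),("rearL",(738,275),.04),("rearR",(688,428),.04),("lip+",(312,162),.066),("knobtop",(275,296),.2)]:
    print(nm,np.round(W(a,zz),4))
m=(h>.205)&(h<.25);m[:, :240]=0;m[:,265:]=0;m[:280]=0;m[300:]=0
print("knob depth pts",P[m].mean(0),P[m][:,2].max(),m.sum(), np.unique(np.argwhere(m),axis=0).mean(0))
# side knob dark blob
s=np.load("side0.npz");g=s["p"].max(-1);k=((g<75)).astype(np.uint8);k[:,:308]=0;k[:,336:]=0;k[:255]=0;k[275:]=0
n,l,st,ce=cv2.connectedComponentsWithStats(k);i=1+st[1:,4].argmax();print(ce[i],st[i]);print("side knob at z.2",onplane("side",ce[i],.2))
# side walls (yaw) from depth
m=(h>.033)&(h<.048);m[:,:285]=0;m[:,360:]=0;m[:262]=0;m[330:]=0
q=P[m][:,:2].astype(np.float32);print("walltop",cv2.minAreaRect(q))
```

```text
railfar- [ 0.3932 -0.104   0.012 ]
railfar+ [ 0.4957 -0.1369  0.012 ]
railnear+ [0.5616 0.0604 0.012 ]
noseR [0.4378 0.0012 0.02  ]
noseL [ 0.522  -0.0286  0.02  ]
rearL [ 0.4684 -0.1978  0.04  ]
rearR [ 0.3795 -0.1676  0.04  ]
lip+ [0.5338 0.0498 0.066 ]
knobtop [0.4508 0.0578 0.2   ]
knob depth pts [0.45128844 0.05733598 0.21154834] 0.219740114618586 99 [291.46464646 251.83838384]
[322.91891892 266.44594595] [318 260  11  12  74]
side knob at z.2 [0.45243009 0.06304345 0.2       ]
walltop ((0.45256611704826355, -0.09725867956876755), (0.17919164896011353, 0.09410052001476288), 71.51529693603516)
```

```bash
python3 -m crank '[[0.2,-0.133,0,0],[0.2,-0.133,0,0],[0.2,-0.133,0,0],[0.2,-0.133,0,0],[0.2,-0.133,0,0],[0.2,-0.133,0,0],[0.2,-0.133,0,0],[0.2,-0.133,0,0],[0,0,0,-0.117],[0,0,0,-0.117]]' 0; python3 -m crank '[[0,0,0.1,-0.117],[0,0,0.1,-0.117],[0,0,0.1,-0.117],[0,0,0.1,0],[0,0,0.1,0],[0,0,0,0],[0,0,0,0],[0,0,0,0],[0,0,0,0],[0,0,0,0]]'
```

```text
time: 1.35
tool_pos: [0.4119, -0.2148, 0.2129]
ee_rot: [-3.141, 0.0, 0.704]
wrist_force: [-0.9, 0.3, 0.1]
width: 0.0468
time: 2.6
tool_pos: [0.4119, -0.216, 0.1139]
ee_rot: [3.141, 0.0, 1.248]
wrist_force: [0.8, -0.1, 0.1]
width: 0.0469
```

```bash
python3 -m crank '[[0,0,0.1,0],[0,0,0.1,0],[0,0,0.1,0],[0,0,0.1,0],[0,0,0.06,0],[0,0,0,0],[0,0,0,0],[0,0,0,0],[0,0,0,0],[0,0,0,0]]'
python3 - <<'E'
from h import *
for n,a in(("top",(230,340,240,400)),("side",(230,370,230,420))):
    p,d=robot.snapshot(n);cv2.imwrite(f"pics/{n}1.png",cv2.resize(p[a[0]:a[1],a[2]:a[3],::-1],None,fx=4,fy=4))
E
```

```text
time: 3.85
tool_pos: [0.4119, -0.2159, 0.0218]
ee_rot: [3.141, 0.0, 1.248]
wrist_force: [0.0, -0.9, -0.3]
width: 0.0471
```

View pics/side1.png

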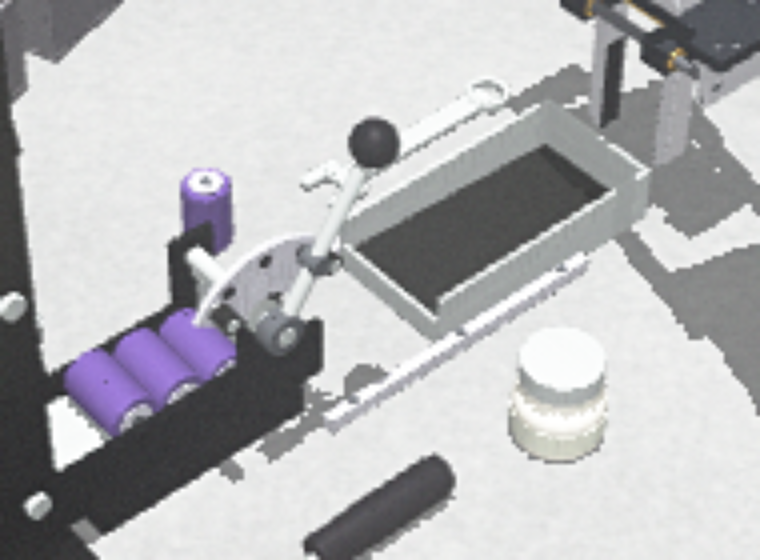

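```bash
python3 -m crank '[[0.06,0,0,0],[0.06,0,0,0],[0.06,0,0,0],[0.06,0,0,0],[0.06,0,0,0],[0.06,0,0,0],[0.06,0,0,0],[0.06,0,0,0],[0.05,0,0,0],[0.02,0,0,0]]'
python3 - <<'E'
from h import *
for n,a in(("top",(230,340,240,400)),("side",(230,370,230,420))):
    p,d=robot.snapshot(n);cv2.imwrite(f"pics/{n}2.png",cv2.resize(p[a[0]:a[1],a[2]:a[3],::-1],None,fx=4,fy=4))
o=robot.get_obs();v=o["tool_pos"][:2]-np.array([.5107,.0786]);print(v@[.3165,.9486],v@[.9486,-.3165],o["wrist_force"])
E
```

```text
time: 5.2
tool_pos: [0.4468, -0.111, 0.0215]
ee_rot: [-3.141, 0.0, 1.249]
wrist_force: [-1.4, -4.2, -0.4]
width: 0.0469
-0.199717969042458 -0.0006263396486605014 [ 0.32470693 -0.37530236 -0.55003934]
```

View pics/side2.png

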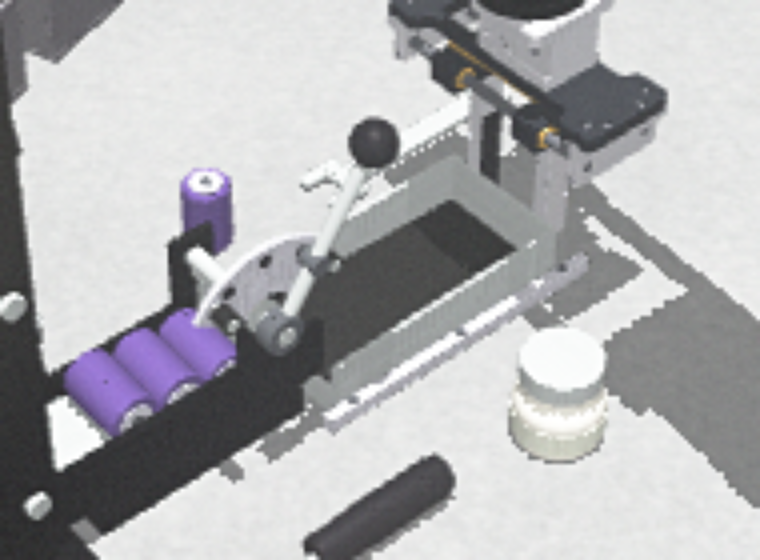

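View pics/top2.png

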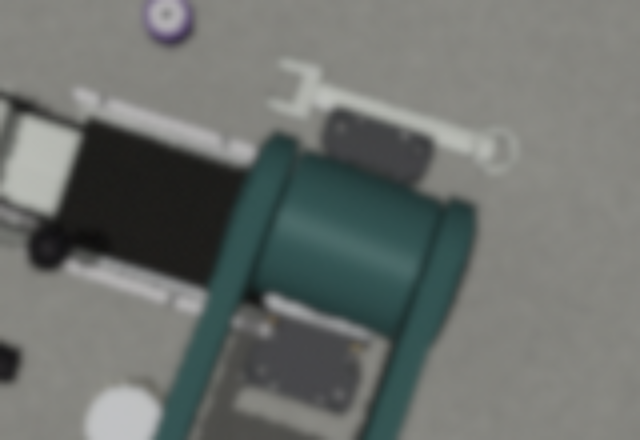

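```bash
python3 -m crank '[[0.01,0,0,0],[0.01,0,0,0],[0.01,0,0,0],[0.01,0,0,0],[0.01,0,0,0],[0.005,0,0,0],[0.005,0,0,0],[0,0,0,0],[0,0,0,0],[0,0,0,0]]'
```

```text
time: 6.55
tool_pos: [0.45, -0.1014, 0.0215]
ee_rot: [-3.141, 0.003, 1.248]
wrist_force: [-2.4, -6.4, 1.0]
width: 0.0471
```

```bash
python3 -m crank '[[0.005,0,0,0],[0.005,0,0,0],[0.005,0,0,0],[0.005,0,0,0],[0,0,0,0],[0,0,0,0],[0,0,0,0],[0,0,0,0],[0,0,0,0],[0,0,0,0]]'
```

```text
time: 7.8
tool_pos: [0.4499, -0.1013, 0.0216]
ee_rot: [-3.141, 0.011, 1.247]
wrist_force: [-7.7, -16.2, 1.2]
width: 0.047
```

```bash
python3 -m crank '[[-0.04,0,0,0],[-0.1,0,0,0],[-0.15,0,0,0],[0,0,-0.1,0],[0,0,-0.16,0],[0,0,-0.2,0],[0,0,-0.2,0],[0,0,-0.2,0],[0,-0.12,0,0],[0,-0.13,0,0]]'
python3 -m crank '[[0,0,0,0],[0,0,0,0],[0,0,0,0],[0,0,0,0],[0,0,0,0],[0,0,0,0],[0,0,0,0],[0,0,0,0],[0,0,0,0],[0,0,0,0]]' 1
python3 - <<'E'
from h import *
p,d=robot.snapshot("side");cv2.imwrite("pics/side3.png",cv2.resize(p[220:370,230:420,::-1],None,fx=4,fy=4))
p,d=robot.snapshot("top");cv2.imwrite("pics/top3.png",cv2.resize(p[225:335,190:370,::-1],None,fx=4.4,fy=4.4))
P=cloud("top",d);O=np.array([.5107,.0786,0]);Q=P-O;U=Q@[.3165,.9486,0];E=Q@[.9486,-.3165,0]
m=(abs(E)<.03)&(U<-.15)&(U>-.25)&(P[...,2]>.034)&(P[...,2]<.046);print(m.sum(),U[m].min() if m.any() else 0)
m=(abs(abs(E)-.045)<.004)&(U<-.0)&(U>-.25)&(P[...,2]>.03)&(P[...,2]<.046);print(m.sum(),np.percentile(U[m],[1,50]))
o=robot.get_obs();v=o["tool_pos"]-O;print(v@[.3165,.9486,0],v@[.9486,-.3165,0],v[2],o["width"])
E
```

```text
time: 9.05
tool_pos: [0.3864, -0.1341, 0.1942]
ee_rot: [3.14, -0.003, 1.249]
wrist_force: [0.2, -0.4, 0.1]
width: 0.0469
time: 10.3
tool_pos: [0.3859, -0.1355, 0.1935]
ee_rot: [3.141, 0.0, 1.248]
wrist_force: [0.0, -0.2, -0.1]
width: 0.0005
21 -0.18083481368352736
159 [-0.17928607 -0.09923077]
-0.24257144256540278 -0.0506290617527884 0.19350248039698276 0.0004148012288415581
```

View pics/side3.png

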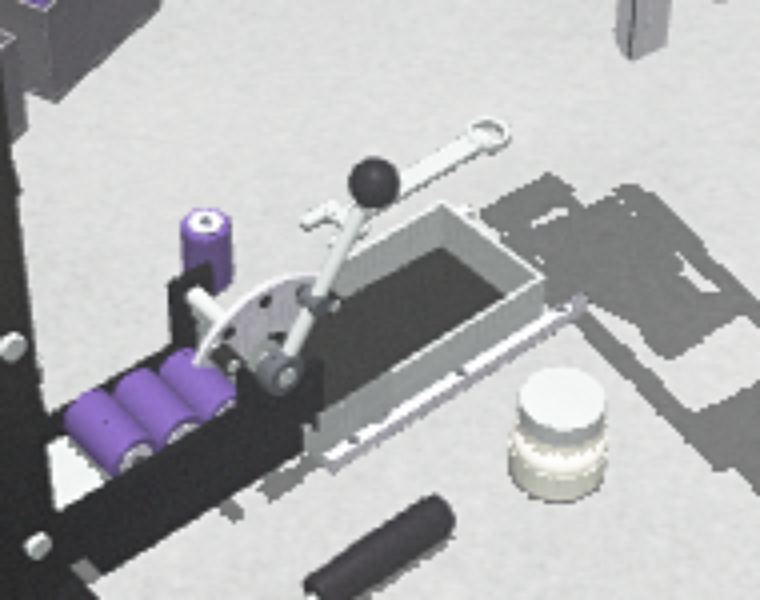

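View pics/top3.png

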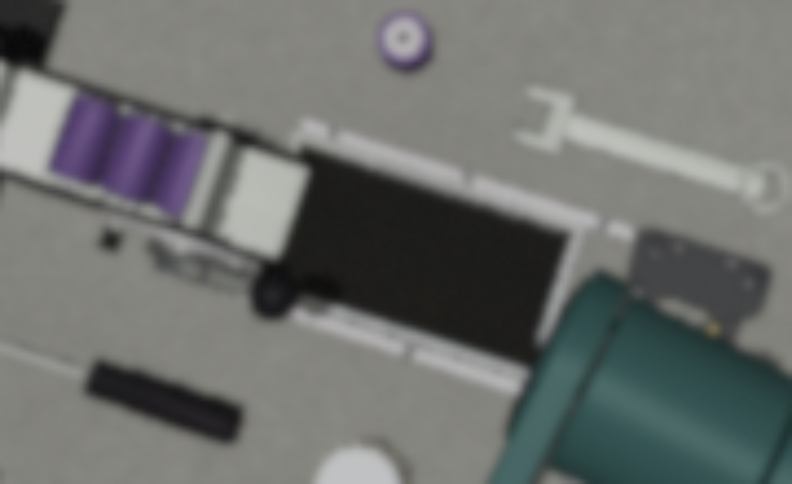

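```bash
python3 -m crank '[[0.12,0,0,0],[0.16,0,0,0],[0.16,0,0,0],[0.16,0,0,0],[0.16,0,0,0],[0.08,0,0,0],[0,0,0,0],[0,0,0,0],[0,0,0,0],[0,0,0,0]]'
python3 - <<'E'
from h import *
for n,a in(("top",(230,340,240,400)),("side",(220,370,230,420))):
    p,d=robot.snapshot(n);cv2.imwrite(f"pics/{n}4.png",cv2.resize(p[a[0]:a[1],a[2]:a[3],::-1],None,fx=4,fy=4))
O=np.array([.5107,.0786,0]);o=robot.get_obs();v=o["tool_pos"]-O;print(v@[.3165,.9486,0],v@[.9486,-.3165,0],v[2],o["width"])
E
```

```text
time: 11.65
tool_pos: [0.4392, 0.0232, 0.1935]
ee_rot: [3.141, 0.0, 1.246]
wrist_force: [1.3, 0.4, -0.4]
width: 0.0004
-0.0749910277266786 -0.050346396822600385 0.19353395061187306 0.0003489006231782757
```

View pics/side4.png

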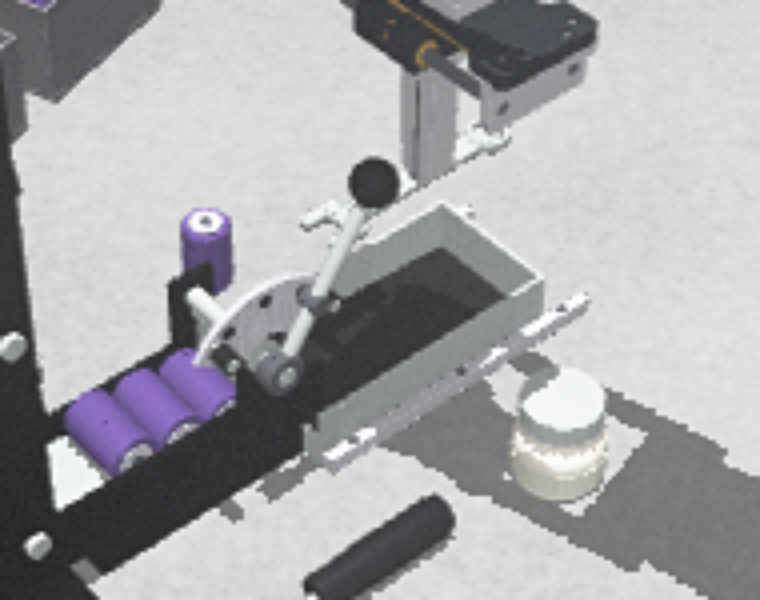

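```bash
python3 -m crank '[[0.033,0,0,0],[0.033,0,0,0],[0.033,0,0,0],[0.033,0,0,0],[0.033,0,0,0],[0.033,0,0,0],[0.033,0,0,0],[0.033,0,0,0],[0.033,0,0,0],[0.02,0,0,0]]'
python3 - <<'E'
from h import *
for n,a in(("top",(230,340,240,400)),("side",(220,370,230,420))):
    p,d=robot.snapshot(n);cv2.imwrite(f"pics/{n}5.png",cv2.resize(p[a[0]:a[1],a[2]:a[3],::-1],None,fx=4,fy=4))
O=np.array([.5107,.0786,0]);o=robot.get_obs();v=o["tool_pos"]-O;print(v@[.3165,.9486,0],v@[.9486,-.3165,0],v[2],o["width"])
E
```

```text
time: 13.0
tool_pos: [0.4593, 0.0848, 0.1929]
ee_rot: [-3.14, -0.0, 1.249]
wrist_force: [0.0, 0.1, 0.2]
width: 0.0008
-0.010553329665108843 -0.0506982943769567 0.19296530525380076 0.00048308848695889384
```

View pics/side5.png

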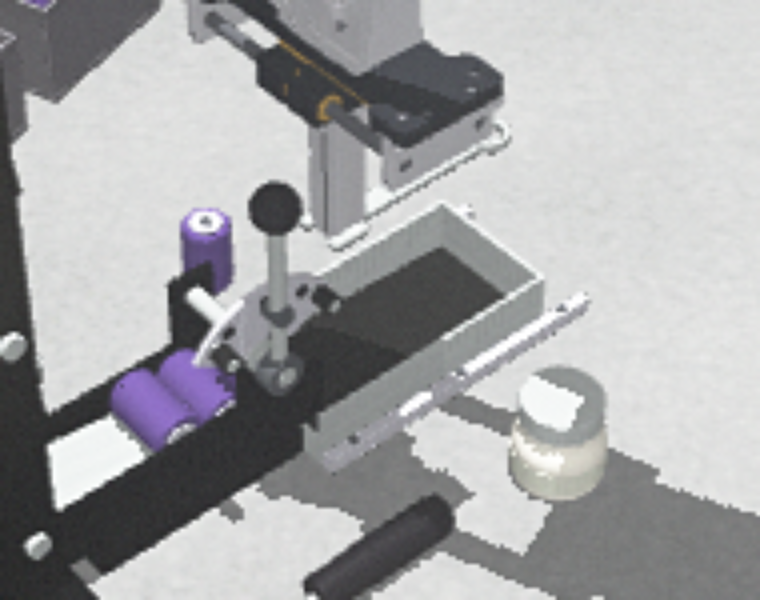

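```bash
python3 -m crank '[[0.033,0,0,0],[0.033,0,0,0],[0.033,0,0,0],[0.033,0,0,0],[0.033,0,0,0],[0.033,0,0,0],[0.033,0,0,0],[0.033,0,0,0],[0.033,0,0,0],[0.025,0,0,0]]'
python3 - <<'E'
from h import *
for n,a in(("top",(230,340,240,400)),("side",(220,370,230,420))):
    p,d=robot.snapshot(n);cv2.imwrite(f"pics/{n}6.png",cv2.resize(p[a[0]:a[1],a[2]:a[3],::-1],None,fx=4,fy=4))
O=np.array([.5107,.0786,0]);o=robot.get_obs();v=o["tool_pos"]-O;print(v@[.3165,.9486,0],v@[.9486,-.3165,0],v[2],o["width"])
E
```

```text
time: 14.35
tool_pos: [0.4801, 0.1464, 0.1934]
ee_rot: [-3.141, -0.002, 1.249]
wrist_force: [-0.6, 0.6, -0.8]
width: 0.0003
0.05433418943904818 -0.05045664291734258 0.19351558958924578 0.0006044100943925069
```

View pics/side6.png

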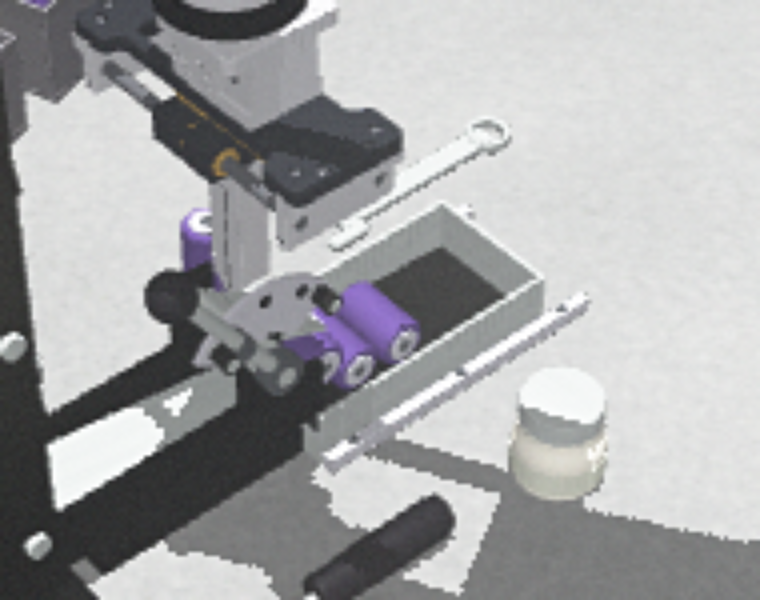

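Lever is at the second stop (knob at about 172,297) and the rollers are running into the tray (around 340–400, 320–350). Backing off along −u and waiting.

```bash
python3 -m crank '[[-0.03,0,0,0],[-0.06,0,-0.05,0],[-0.1,0,-0.1,0],[-0.15,-0.1,-0.1,0],[-0.2,-0.1,-0.1,0],[-0.2,-0.1,-0.1,0],[-0.2,-0.1,0,0],[-0.2,0,0,0],[-0.2,0,0,0],[0,0,0,0]]'
python3 -m crank '[[-0.2,0,0,0],[-0.2,0,0,0],[-0.2,0,0,0],[-0.2,0,0,0],[0,0,0,0],[0,0,0,0],[0,0,0,0],[0,0,0,0],[0,0,0,0],[0,0,0,0]]'
python3 - <<'E'
from h import *
p,d=robot.snapshot("side");cv2.imwrite("pics/side7.png",cv2.resize(p[220:370,230:420,::-1],None,fx=4,fy=4))
p,d=robot.snapshot("top");cv2.imwrite("pics/top7.png",cv2.resize(p[225:335,190:370,::-1],None,fx=4.4,fy=4.4))
P=cloud("top",d);O=np.array([.5107,.0786,0]);Q=P-O;U=Q@[.3165,.9486,0];E=Q@[.9486,-.3165,0]
m=(abs(E)<.03)&(U<-.15)&(U>-.25)&(P[...,2]>.034)&(P[...,2]<.046);print("rear u",m.sum(),U[m].min() if m.any() else 0)
hsv=cv2.cvtColor(p,cv2.COLOR_RGB2HSV);q=(hsv[...,0]>120)&(hsv[...,0]<150)&(hsv[...,1]>60)&(U<.01)&(U>-.2)&(abs(E)<.06)
n,l,st,ce=cv2.connectedComponentsWithStats(q.astype(np.uint8))
for i in range(1,n):
    if st[i,4]>15: print(st[i],"u",U[l==i].min(),U[l==i].max(),"e",E[l==i].min(),E[l==i].max(),"z",np.percentile(P[...,2][l==i],98))
m=(P[...,2]>.19)&(P[...,2]<.23)&(abs(E+.05)<.03)&(U>.05)&(U<.14);print("knob",U[m].mean(),m.sum())
E
```

```text
time: 15.7
tool_pos: [0.3178, -0.0858, 0.2843]
ee_rot: [3.14, 0.001, 1.241]
wrist_force: [0.3, -0.1, 0.0]
width: 0.0003
time: 16.95
tool_pos: [0.2682, -0.2352, 0.2835]
ee_rot: [3.141, 0.0, 1.248]
wrist_force: [0.0, -0.3, 0.4]
width: 0.0003
rear u 156 -0.1808875825498342
[278 273  39  29 703] u -0.17341280871982953 -0.07870024697125573 e -0.026169574454146194 0.02757335992001173 z 0.04630319753526639
knob 0.09526766385960764 119
```

View pics/side7.png

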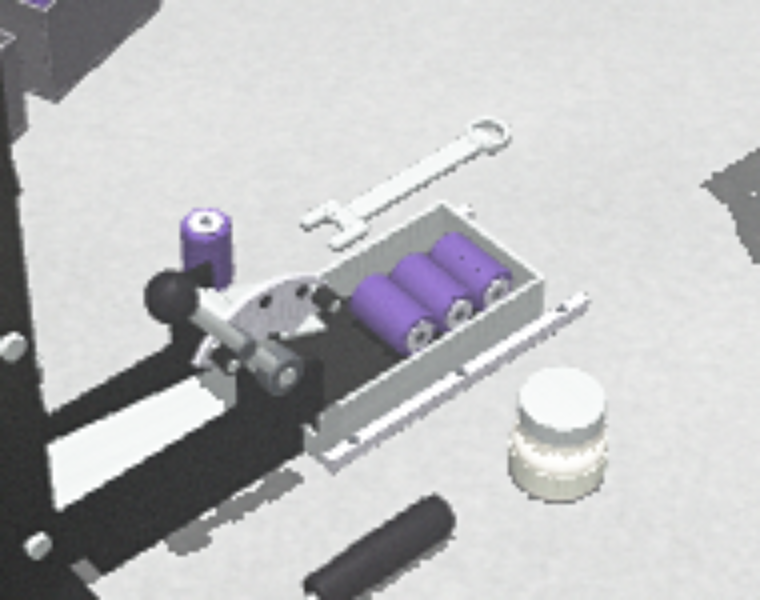

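View pics/top7.png

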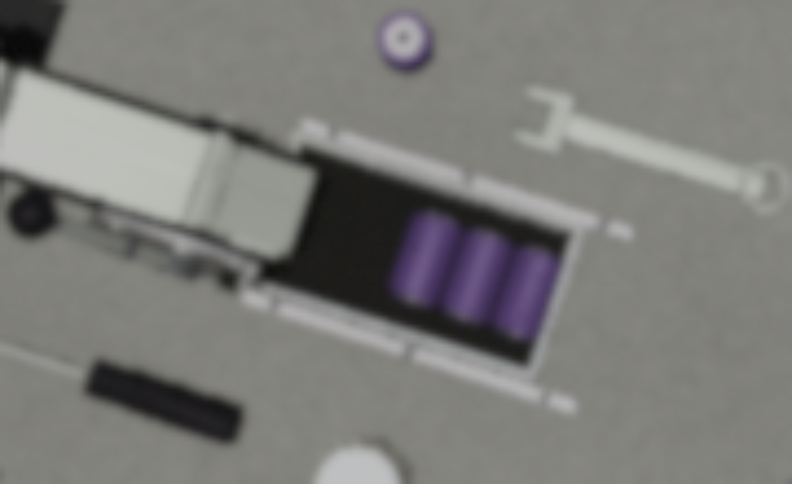

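```bash
python3 -m crank '[[0,0,0,0],[0,0,0,0],[0,0,0,0],[0,0,0,0],[0,0,0,0],[0,0,0,0],[0,0,0,0],[0,0,0,0],[0,0,0,0],[0,0,0,0]]'
python3 - <<'E'
from h import *
a=cv2.imread("pics/side7.png");p,d=robot.snapshot("side");b=cv2.resize(p[220:370,230:420,::-1],None,fx=4,fy=4)
D=cv2.absdiff(a,b).max(-1)[0:480,0:600];print((D>40).mean())
robot.close_job()
E
```

```text
time: 18.3
tool_pos: [0.2681, -0.2354, 0.2835]
ee_rot: [-3.142, 0.0, 1.248]
wrist_force: [-1.4, 0.5, 0.7]
width: 0.0006
0.0
the job is handed in; nothing more can be done
```

I pushed the tray home with the half-open fingers, then pushed the lever's knob with the closed fingers through the first click to the second stop. All three rollers ran into the tray. I backed the arm away and handed the job in at about 18 s.

**Last checks:**
- **Tray:** the rear wall is 181 mm from the stop face. The tray is 180 mm long, so the nose is home within about 1 mm. It stopped moving against about 18 N during the push.
- **Lever:** the knob is at 95 mm along the magazine's y, against 98 mm expected at the second stop.
- **Rollers:** all three lie side by side in the tray, 79–173 mm out from the stop.
- **At rest:** two side pictures taken over a second apart showed no change, and the arm is clear of everything.
- **Bystanders:** the spare roller, spanner, jar and screwdriver look unmoved in the last crops. I did not look at the bearing, caliper or pin box again, but the arm never came down near them.

**Disagreements:**
- At the start the side and top cameras placed the knob about 5 mm apart. I used the top view because it agreed with the rail ends.
- Depth put the roller tops at 46 mm, where a roller on the tray floor should read about 35 mm. I took this as depth noise, since both pictures show the rollers lying flat.

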